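# Fold and tuck the flap of a document case

## Task

Close the document case: with the fingertips push its standing flap over until it lies flat, then, keeping it down, push against the white rib so that the flap slides fully home and its edge is tucked beneath the steel lip, which holds it shut when you let go. Nothing is to be picked up; leave the case where it stands and do not disturb the stamp, the tape roll or the glue bottle.

Things in the scene. Friction and masses are not known exactly. Their poses are not given: they have to be found in the camera images.
- case: Brown document case of stiff board, 240 (x) x 200 (y) x 70 mm high, loose but heavy (3 to 4.5 kg). Origin: centre of its underside, on the table. Its own +x axis points from the flap's hinge towards the steel lip, +y along the hinge, z up; +x points away from the robot, give or take 0.7 rad. The hinge lies along the edge of the top at own x = -120 mm. The near half of the top is the open hatch that the flap covers; from own x = +5 mm on, a fixed panel, 70 mm high.
- lip_mouth (a point): Centre of the mouth of the retaining lip: a steel strap 140 mm long along own y, reaching over own x = +30 to +55 mm of the case, carried by a 10 mm wide post at each end (120 mm free between). The slot under it is 12 mm high (70 to 82 mm above the table); the strap's top is at 86 mm. This point is at own x = +30 mm, 76 mm above the table.
- flap (a joint): Hinge angle of the flap, rad: 0 lying flat on the case, 1.57 upright, more than that leaning back away from the lip; starts at 1.3 to 1.95, stop at 2.1. The hinge is stiff with a light spring: the flap stays about where it stands, about 2 N near its edge folds it, and let go when flat but not tucked it springs up again to about 0.65 rad. Tucked and let go, it rises only until its edge rests against the underside of the lip, at about 0.045 rad.
- tuck (a joint): How far the flap is pushed along its own plane away from the hinge (slotted hinge), m: 0 drawn back (start), 0.030 at its stop, fully home. It moves stiffly (about 3 N) and stays where it is left. With the flap flat, its edge is 10 mm short of the lip at 0 and 20 mm under the lip at 0.030. The edge cannot pass through the lip: the flap must be flat first.
- flap_hinge (a point): Middle of the flap's hinge axis, own x = -120 mm, 73 mm above the table.
- flap_edge (a point): Middle of the flap's free edge, 140 mm from the hinge axis when drawn back. The flap is a rigid teal board 4 mm thick (this point is half-way through it), 150 mm wide, with a tongue 100 mm wide over its last 30 mm. Its axes: x from hinge to edge, y along the hinge, z out of the outer face (up when flat).
- rib_face (a point): Middle of the push face of the white rib on the flap's outer face: a rib 90 mm long along the hinge, standing 10 mm proud of the board, its upright face looking towards the hinge, 100 mm from the hinge axis when drawn back; its other side slopes down to the board at about 114 mm. Same axes as flap_edge. This point is 7 mm above the middle of the board.
- stamp_mid (a point): Middle of a dark wooden hand stamp, 34 mm across, 50 mm high, standing on the fixed top panel of the case, beyond the lip. Leave alone.
- tape_mid (a point): Middle of a brown tape roll lying flat on the table to one side of the case, 90 mm across, 24 mm high. Leave alone.
- glue_mid (a point): Middle of a white glue bottle standing on the table at the other side of the case, 38 mm across, 105 mm high. Leave alone.

How it is judged:
On the way, in this order (a step that is already met when the one before it is completed fails the run):
1. the flap is folded over flat while its edge is not yet under the lip (value of joint flap below 0.07 rad and value of joint tuck below 0.012 m), for 0.1 s.
2. the flat flap is pushed home, its edge beneath the lip (value of joint flap below 0.07 rad and value of joint tuck above 0.022 m), for 0.2 s.
At the end, for the whole second after the job is handed in: The flap lies flat (hinge under 0.07 rad) with its edge tucked at least 12 mm beneath the lip (slide over 22 of 30 mm) and stays so by itself; the case stands within 30 mm of its starting place, and the stamp, tape roll and glue bottle within 35 mm of theirs (all of step 2 and distance of case from where it was at the start of the episode below 0.03 m and linear speed of case below 0.02 m/s and distance of each of stamp_mid, tape_mid, glue_mid from where it was at the start of the episode below 0.035 m); the robot touches nothing.
It fails at once if the case is lifted or tipped (height (world z) of case above 0.015 m or angle between case's own z axis and vertical above 0.1 rad).
It fails at once if the case is shoved more than 30 mm (distance of case from where it was at the start of the episode above 0.03 m).
It fails at once if a bystander is moved more than 35 mm, lifted or knocked over (distance of any of stamp_mid, tape_mid, glue_mid from where it was at the start of the episode above 0.035 m or angle between any of stamp_mid, tape_mid, glue_mid's own z axis and vertical above 0.5 rad or height (world z) of tape_mid above 0.032 m or height (world z) of glue_mid above 0.072 m or height (world z) of stamp_mid above 0.115 m).
It also fails if it takes over 45 s, if anything falls off the work surface, if the arm or the gripper's body presses on something with over 40 N, if the wrist force passes 120 N, or if a joint passes its speed limit or range.

## Robot

A 7-joint arm with a two-finger parallel gripper is mounted at the origin on the work surface. World frame = base frame: x ahead of the robot, y to its left, z up, the work surface at z = 0. Lengths are in m, angles in rad, forces in N, time in s.
With the tool pointing down it reaches from about 0.425 to 0.925 m from the base axis. Payload 6.8 kg.
Tool frame: the origin (TCP) lies at the very end of the fingers, on their centre line; the grasp point (between the pads) lies 19 mm behind it; x points along the fingers, y is the direction in which the jaws open and shut, and the axes are right-handed (so a half turn about x gives the same grasp; the last joint's range is limited). The gripper opens to 85 mm and grips with 20 to 120 N. Pads are 22 mm wide; open, the fingers measure 114 mm over their backs; the gripper's body (76 mm by 85 mm) begins 54 mm behind the grasp point. The pads swing forward as they close: fully open they stand 13 mm farther back than shut.
Start: joints at [-0.108, 0.477, 0.022, 1.555, -0.011, 1.109, -0.083], TCP at [0.675, 0, 0.231] pointing down, gripper open.
Joint ranges: [-2.96, 2.96], [-0.34, 2.1], [-1.41, 1.46], [0.24, 2.44], [-1.37, 4.51], [0.17, 1.92], [-2.96, 2.96]. Speed limits (rad/s): [2.39, 2.39, 3.14, 3.14, 3.14, 3.14, 3.14].

## Interface

Orientations are given as a rotation vector (axis times angle).
In Python, from bench import get_obs, grab_frame, camera_info, hand_in gives the robot as it stands.
- The arm moves only by the tool apply_moves, never from a script. Its argument "series" is text: rows parted by semicolons, each of 7 numbers parted by spaces: the turn, a rotation vector about the tool's x, y, z in rad, then the shift along the tool's x, y, z in m, then the opening, from 0 (shut) to 1 (fully open). In form: wx wy wz tx ty tz hand; .... A call has 1 to 12 rows; each row is the pose to reach, as a shift and turn from the pose commanded when the call began, along the tool's axes at that moment; what a row does not reach only later rows make up. A row lasts 1/8 s, in which the tool goes at most 62.5 mm and 10.7 degrees, less where a joint would pass 70% of its speed; a pose out of reach is approached as far as the arm can. A call with a gripper value outside its range is refused whole. The fingers move at their own pace and stop on an object; "force" is the grip in N (left out, the last holds). Time passes only in rows, so rows that repeat a pose let the fingers close. It gives the time, the measured TCP pose, the force and the opening at its end, in the units of the state.
- get_obs(): the state, without advancing time (a new reading comes with each control period).
- grab_frame(name): name is "scene" or "side" or "wrist"; returns the picture (384x512x3 uint8, blue, green, red); there is no depth.
- camera_info(name): a dict with "fov_y" (degrees; the focal length in pixels is half the picture's height over the tangent of half this angle, whatever the lens; pixels are square), "cx", "cy" (the principal point, pixels), "D" ([k1, k2, p1, p2, k3] as OpenCV has them; the pictures are not rectified), "rvec" (rotation vector, rad) and "tvec" (3), from world to camera coordinates, as OpenCV has them. Camera axes: x right, y down, z forward; pixel columns grow to the right and rows downward; lengths in m; the calibration is good to about 2 mm. A picture is of the moment at which its call begins: read the wrist's pose just before it. camera_info takes no time and is no camera call; for the wrist camera it gives the pose at the moment of the call.
- hand_in(): hands the job in, once; it reports no verdict.
The state is a dict: "clock": time; "joints": joint angles; "qvel": joint speeds; "tau": joint torques, N m; "tcp_pos": TCP position; "orientation": TCP orientation; "contact_force": force on the tool from outside, world axes, zero at the start; "moment": the same for the moment, N m; "grip_width": finger opening in m.
Only numpy, scipy, OpenCV 4.12 (cv2) and the standard library are available. Lean on these libraries where they do the work, as an engineer would, in place of code of your own. Each camera call takes 0.05 s, during which the arm holds its last target.

## Working session

There is one attempt and no reset: what is moved stays moved. The work goes in short steps, Python scripts to look and compute and a tool call to move; the robot and the scene stay as the last step left them, time stands still between calls to the robot, and variables do not carry over. Pictures are saved under pics/ and viewed, and the job is handed in when it is done.

Besides the shell and the picture viewer there is one more tool, called after "Request:" by a JSON object that holds its "fn" and its "kwargs". apply_moves: Moves the arm, as the interface text tells. Its arguments: {"type":"object","properties":{"series":{"type":"string"},"force":{"type":"number"}},"required":["series"]}

```bash
mkdir -p pics
python3 - <<'E'
from bench import *
import cv2
print(get_obs())
for n in ["scene","side","wrist"]:
    print(n,camera_info(n)); cv2.imwrite(f"pics/{n}0.png",grab_frame(n))
E
```

```text
{'clock': 0.0, 'joints': array([-0.10809987,  0.4778022 ,  0.0223653 ,  1.55646678, -0.01151   ,
        1.10929539, -0.08308541]), 'qvel': array([-0.00063811, -0.00041834,  0.0009206 , -0.00142394,  0.00072845,
        0.00026141, -0.000755  ]), 'tau': array([-5.45967814e-04, -5.96443820e+01,  1.60769675e+00, -2.81194621e+01,
        1.24063640e-02,  9.39900521e-03,  2.20753498e-05]), 'tcp_pos': array([ 6.74400741e-01, -2.87628212e-05,  2.30318331e-01]), 'orientation': array([ 1.2082204 ,  1.21045374, -1.2106127 ]), 'contact_force': array([-0.64309812, -0.10788002, -0.67221038]), 'moment': array([-0.00619834,  0.01415302,  0.03121738]), 'grip_width': 0.08559671853714768}
scene {'fov_y': 56.393318286558554, 'cx': 254.81729344149122, 'cy': 185.12346356561375, 'D': array([0.00344955, 0.        , 0.        , 0.        , 0.        ]), 'rvec': array([ 1.82608949,  1.91515154, -0.61492452]), 'tvec': array([-0.03548234, -0.44599411,  1.2890339 ])}
side {'fov_y': 48.00275723978571, 'cx': 255.75893136341264, 'cy': 196.0501114545883, 'D': array([-0.02814275,  0.        ,  0.        ,  0.        ,  0.        ]), 'rvec': array([ 0.81460181, -2.41492657,  1.24738923]), 'tvec': array([0.54839836, 0.25770863, 0.81125576])}
wrist {'fov_y': 66.59427577758083, 'cx': 258.5125658038457, 'cy': 188.88153127425136, 'D': array([-0.01940922,  0.        ,  0.        ,  0.        ,  0.        ]), 'rvec': array([-2.85304225e+00, -1.01017209e-03,  1.22460469e-03]), 'tvec': array([-0.67388632, -0.03832924,  0.37955363])}
```

View pics/scene0.png

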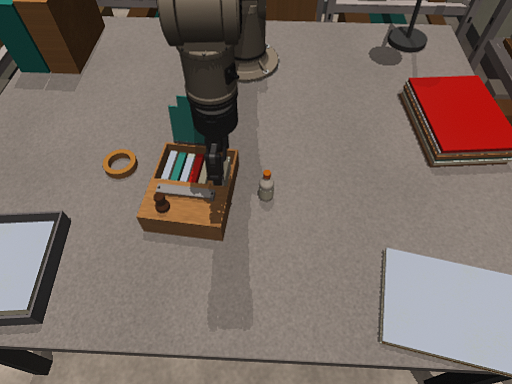

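View pics/side0.png

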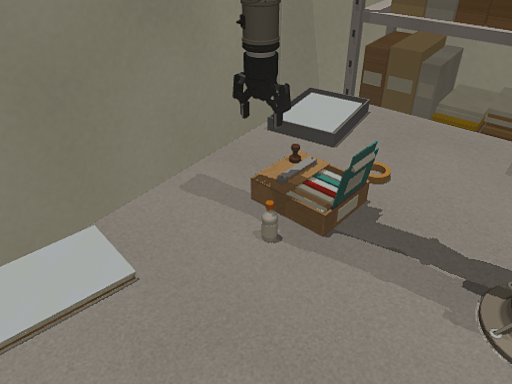

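View pics/wrist0.png

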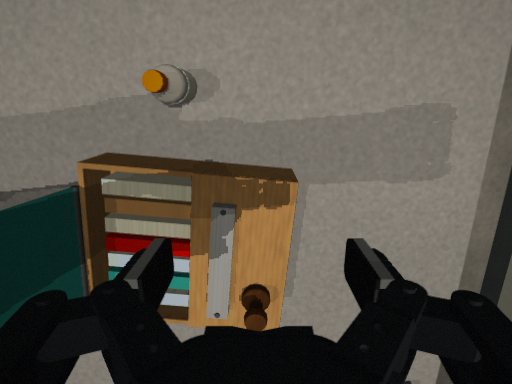

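The flap stands at the robot's side of the case. The glue is at the left (+y) and the tape at the right. The wrist view shows the case top corners near (82,163) and (297,180), and the flap runs off the left edge. Next I measure everything.

```bash
cat > h.py <<'E'
import numpy as np, cv2
from bench import *
def cam(ci):
    f=192/np.tan(np.radians(ci['fov_y']/2))
    K=np.array([[f,0,ci['cx']],[0,f,ci['cy']],[0,0,1]]); R=cv2.Rodrigues(np.array(ci['rvec']))[0]
    return K,np.array(ci['D']),R,np.array(ci['tvec'])
def ray(ci,p):
    K,D,R,t=cam(ci); u=cv2.undistortPoints(np.array([[p]],float),K,D)[0,0]
    return -R.T@t, R.T@np.array([u[0],u[1],1])
def onz(ci,p,z):
    o,d=ray(ci,p); return o+d*(z-o[2])/d[2]
def proj(ci,P):
    K,D,R,t=cam(ci); return cv2.projectPoints(np.array(P,float).reshape(-1,3),cv2.Rodrigues(R)[0],t,K,D)[0][:,0]
def two(c1,p1,c2,p2):
    o1,d1=ray(c1,p1);o2,d2=ray(c2,p2)
    s=np.linalg.lstsq(np.c_[d1,-d2],o2-o1,rcond=None)[0]
    a=o1+s[0]*d1;b=o2+s[1]*d2; return (a+b)/2,np.linalg.norm(a-b)
E
python3 - <<'E'
from h import *
for n,(x0,y0,x1,y1),k in [("scene",(90,80,290,250),4),("side",(240,130,400,250),5),("wrist",(0,140,310,360),2.5)]:
    im=cv2.imread(f"pics/{n}0.png")[y0:y1,x0:x1]
    cv2.imwrite(f"pics/{n}0z.png",cv2.resize(im,None,fx=k,fy=k,interpolation=cv2.INTER_CUBIC))
E
```

```text
(no output)
```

View pics/scene0z.png

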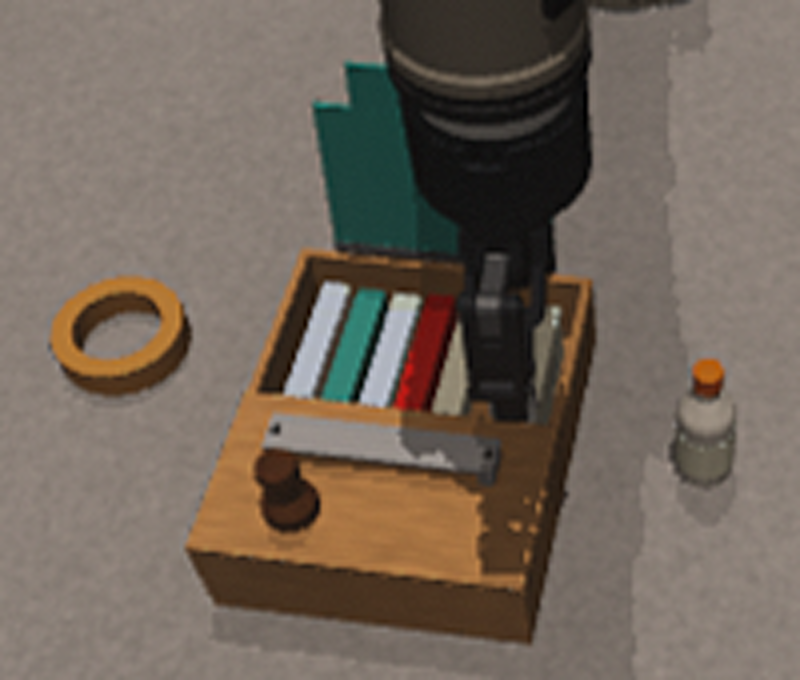

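View pics/side0z.png

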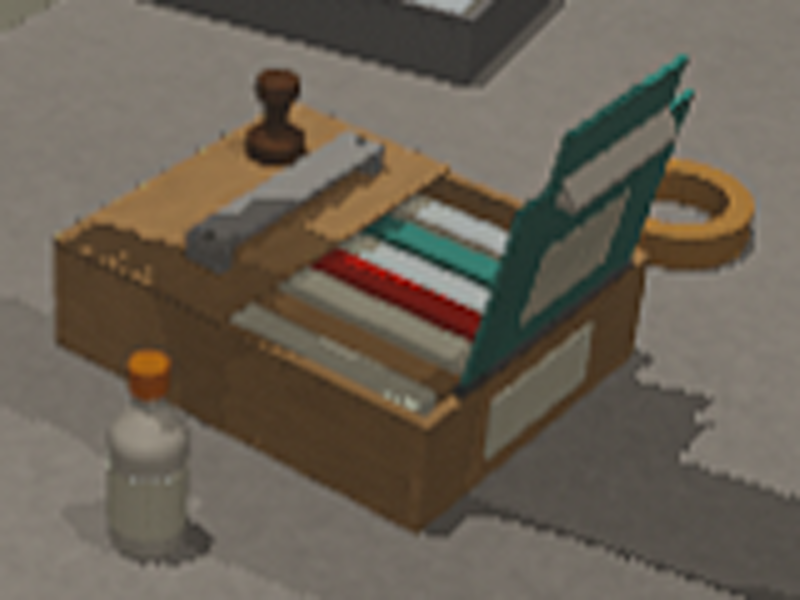

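View pics/wrist0z.png

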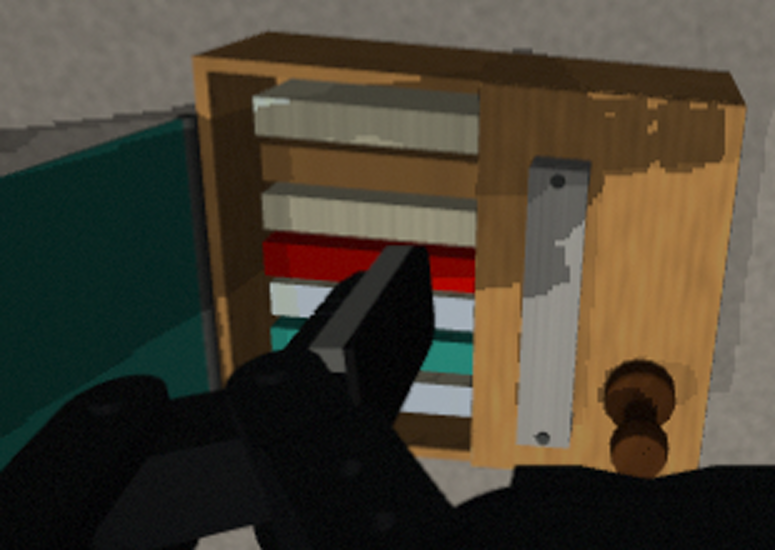

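Run:
```python
from h import *
S,D,W=[camera_info(n) for n in("scene","side","wrist")]
w=lambda a,b:((a+.5)/2.5-.5,(b+.5)/2.5+139.5)
s=lambda a,b:((a+.5)/4+89.5,(b+.5)/4+79.5)
d=lambda a,b:((a+.5)/5+239.5,(b+.5)/5+129.5)
print("scene h-,h+,f-,f+");C=[onz(S,s(*p),.07) for p in [(303,252),(592,280),(190,548),(530,588)]]
for c in C:print(c)
print("side h+ h- f+")
for p in [(418,430),(640,258),(57,240)]:print(onz(D,d(*p),.07))
print("wrist h+ f+");
for p in [(197,57),(745,104)]:print(onz(W,w(*p),.07))
print("lip wrist z.086 ends");
for p in [(530,160),(590,163),(518,443),(570,447)]:print(onz(W,w(*p),.086))
print("tongue corner -y",two(S,s(348,64),D,d(686,60)))
print("side tongue corner +y", "shoulder -y",two(S,s(314,103),D,d(690,92)))
```

```text
scene h-,h+,f-,f+
[ 0.46690956 -0.1836124   0.07      ]
[0.48255074 0.01283524 0.07      ]
[ 0.69897382 -0.20457536  0.07      ]
[ 0.71588877 -0.00489655  0.07      ]
side h+ h- f+
[0.47763468 0.02141538 0.07      ]
[ 0.45931773 -0.17360358  0.07      ]
[ 0.71138748 -0.00634387  0.07      ]
wrist h+ f+
[0.48221643 0.0105195  0.07      ]
[ 0.71631683 -0.01010639  0.07      ]
lip wrist z.086 ends
[ 0.62518473 -0.03010458  0.086     ]
[ 0.65024762 -0.03140735  0.086     ]
[ 0.61284772 -0.17266468  0.086     ]
[ 0.63751491 -0.1748657   0.086     ]
tongue corner -y (array([ 0.43813918, -0.13326927,  0.20904573]), np.float64(0.00018855034863389639))
side tongue corner +y shoulder -y (array([ 0.4424169 , -0.15857476,  0.18013869]), np.float64(0.001058130001514345))
```

Measured:
- **Case:** yaw about -0.087.
- **Hinge middle:** about (0.472, -0.085).
- **Flap:** about 1.79 rad, leaning back. The tongue corner is 139 mm from the hinge, against 140 mm given.

The plan is to close the gripper with the jaws along the hinge and go over and behind the flap. I push near the edge first because reach is tight, then move lower, behind the rib.

Request:
{"fn": "apply_moves", "kwargs": {"series": "-0.12 0 0 -0.01 0 0 0; -0.25 0 0 -0.02 -0.01 0.01 0; -0.38 0 0 -0.03 -0.02 0.02 0; -0.51 0 0 -0.04 -0.03 0.03 0; -0.64 0 0 -0.045 -0.045 0.04 0; -0.77 0 0 -0.05 -0.06 0.05 0; -0.9 0 0 -0.05 -0.075 0.06 0; -1.03 0 0 -0.05 -0.09 0.07 0; -1.16 0 0 -0.05 -0.105 0.075 0; -1.29 0 0 -0.05 -0.12 0.08 0; -1.42 0 0 -0.05 -0.135 0.085 0; -1.484 0 0 -0.05 -0.15 0.085 0"}}

```text
clock: 1.65
tcp_pos: [0.5242, -0.0856, 0.281]
orientation: [0.067, 1.57, -0.067]
contact_force: [-0.3, 0.2, 0.1]
grip_width: -0.0001
```

Request:
{"fn": "apply_moves", "kwargs": {"series": "0 0 0 0 0 -0.02 0; 0 0 0 0 0 -0.04 0; 0 0 0 0 0 -0.06 0; 0 0 0 0 0 -0.08 0; 0 0 0 0 0 -0.1 0; 0 0 0 0 0 -0.115 0; 0 0 0 0 0 -0.115 0"}}

```text
clock: 2.52
tcp_pos: [0.4098, -0.0751, 0.2814]
orientation: [0.068, 1.57, -0.069]
contact_force: [0.5, -0.8, 0.4]
grip_width: 0.0001
```

Run:
```python
from h import *
o=get_obs();print(o['tcp_pos'],o['orientation'],o['joints'])
a=grab_frame("side");b=grab_frame("wrist");print(camera_info("wrist"))
cv2.imwrite("pics/side1.png",a);cv2.imwrite("pics/wrist1.png",b)
cv2.imwrite("pics/both1.png",cv2.resize(np.hstack([a[60:330,200:470],b[:, :]][:1]),None,fx=2,fy=2))
```

```text
[ 0.40979607 -0.07507634  0.28136088] [ 0.06808937  1.56956018 -0.06857806] [ 2.73571907e-01  2.49017386e-03 -2.40930926e-01  2.05381380e+00
  1.02541633e-03  1.08520857e+00  1.51594756e+00]
{'fov_y': 66.59427577758083, 'cx': 258.5125658038457, 'cy': 188.88153127425136, 'D': array([-0.01940922,  0.        ,  0.        ,  0.        ,  0.        ]), 'rvec': array([-2.1475435 , -1.96993777, -0.28704525]), 'tvec': array([ 0.04011901, -0.45022108,  0.30944281])}
```

View pics/both1.png

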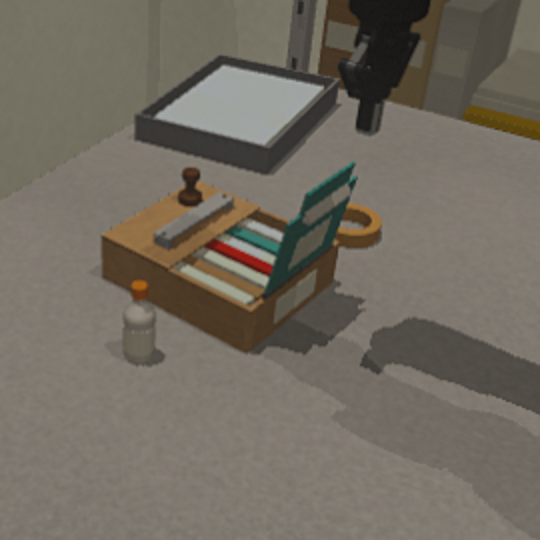

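View pics/wrist1.png

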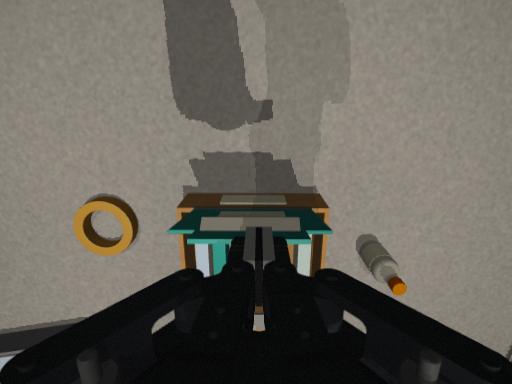

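The wrist view shows the white rib at columns 200–300, rows 218–231, roughly centred on the fingers. I'll check my model against it by projection.

Run:
```python
from h import *
W=camera_info("wrist");D=camera_info("side")
for yaw,hx,hy in [(-.087,.472,-.085)]:
  ex=np.array([np.cos(yaw),np.sin(yaw),0]);ey=np.array([-ex[1],ex[0],0]);H=np.array([hx,hy,.073])
  for th in(1.73,1.79,1.85):
    u=ex*np.cos(th)+np.array([0,0,np.sin(th)]);n=-ex*np.sin(th)+np.array([0,0,np.cos(th)])
    P=[H+.1*u+.012*n+ey*.045,H+.1*u+.012*n-ey*.045,H+.114*u+.002*n-ey*.045,H+.14*u-.05*ey,H+.14*u+.05*ey,H-.003*np.array([0,0,1])+.1*ey,H-.003*np.array([0,0,1])-.1*ey]
    print(th,proj(W,P).round().tolist());print(proj(D,P).round().tolist())
im=cv2.imread("pics/wrist1.png")[170:290,160:350]
cv2.imwrite("pics/wrist1z.png",cv2.resize(im,None,fx=4,fy=4,interpolation=cv2.INTER_CUBIC))
```

```text
1.73 [[302.0, 220.0], [207.0, 220.0], [204.0, 235.0], [192.0, 246.0], [315.0, 246.0], [333.0, 210.0], [178.0, 210.0]]
[[352.0, 172.0], [372.0, 157.0], [370.0, 150.0], [374.0, 140.0], [351.0, 156.0], [324.0, 214.0], [368.0, 179.0]]
1.79 [[302.0, 214.0], [207.0, 214.0], [204.0, 227.0], [192.0, 236.0], [315.0, 236.0], [333.0, 210.0], [178.0, 210.0]]
[[354.0, 174.0], [374.0, 159.0], [373.0, 152.0], [377.0, 142.0], [354.0, 158.0], [324.0, 214.0], [368.0, 179.0]]
1.85 [[302.0, 207.0], [207.0, 207.0], [204.0, 220.0], [192.0, 226.0], [316.0, 226.0], [333.0, 210.0], [178.0, 210.0]]
[[356.0, 175.0], [376.0, 160.0], [375.0, 153.0], [380.0, 144.0], [357.0, 160.0], [324.0, 214.0], [368.0, 179.0]]
```

View pics/wrist1z.png

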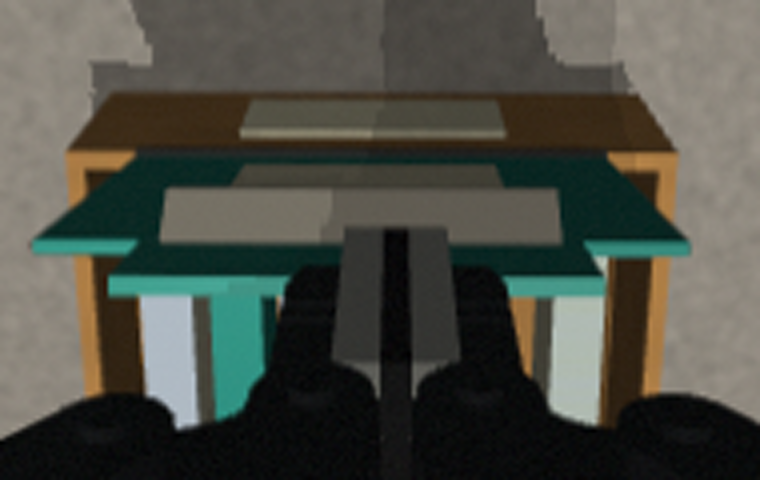

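The model matches within 2–4 px. After correction the hinge is at (0.470, -0.088) and the flap at about 1.77 rad. Now I descend behind the flap and start pushing near the edge.

Request:
{"fn": "apply_moves", "kwargs": {"series": "0 0 0 0.02 -0.003 0 0; 0 0 0 0.04 -0.007 0 0; 0 0 0 0.06 -0.007 0 0; 0 0 0 0.075 -0.007 0 0; 0 0 0 0.086 -0.007 0 0; 0 0 0 0.086 -0.007 0.012 0; 0 0 0 0.086 -0.007 0.024 0; 0 0 0 0.085 -0.007 0.036 0; 0 0 0 0.084 -0.007 0.047 0; 0 0 0 0.083 -0.007 0.057 0; 0 0 0 0.083 -0.007 0.057 0"}}

```text
clock: 4.0
tcp_pos: [0.4676, -0.0869, 0.1984]
orientation: [0.068, 1.569, -0.068]
contact_force: [-0.6, 0.2, -0.5]
grip_width: 0.0003
```

Run:
```python
from h import *
o=get_obs();print(o['tcp_pos'],o['contact_force'])
a=grab_frame("side")
cv2.imwrite("pics/side2.png",cv2.resize(a[90:270,230:430],None,fx=3,fy=3))
```

```text
[ 0.46755209 -0.08689777  0.19842257] [-0.56944176  0.20267713 -0.4845781 ]
```

View pics/side2.png

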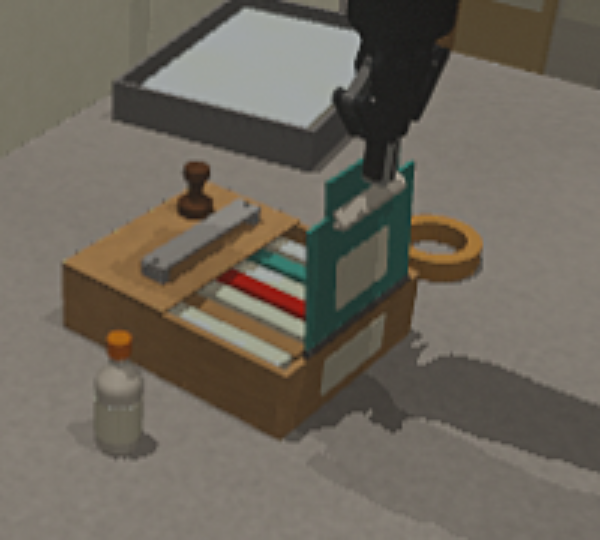

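The side view shows the flap following the fingertips, now about upright, with the case unmoved. I continue the arc to about 0.8 rad, then lift off.

Request:
{"fn": "apply_moves", "kwargs": {"series": "0 0 0 0.002 0 0.012 0; 0 0 0 0.005 0 0.025 0; 0 0 0 0.008 0 0.0365 0; 0 0 0 0.013 0 0.048 0; 0 0 0 0.019 0 0.059 0; 0 0 0 0.026 0 0.069 0; 0 0 0 0.034 0 0.079 0; 0 0 0 0.034 0 0.079 0; 0 0 0 0.015 0 0.075 0; 0 0 0 -0.005 0 0.06 0; 0 0 0 -0.01 0 0.04 0; 0 0 0 -0.01 0 0.02 0"}}

```text
clock: 5.55
tcp_pos: [0.4865, -0.0886, 0.2107]
orientation: [0.068, 1.566, -0.069]
contact_force: [-0.4, -0.3, -0.0]
grip_width: 0.0003
```

Run:
```python
from h import *
o=get_obs();print(o['tcp_pos'],o['contact_force'])
a=grab_frame("side");b=grab_frame("wrist");cv2.imwrite("pics/wrist3.png",b)
cv2.imwrite("pics/side3.png",cv2.resize(a[90:270,230:430],None,fx=3,fy=3))
```

```text
[ 0.48645495 -0.08859824  0.21068217] [-0.37452379 -0.31468773 -0.00771638]
```

View pics/side3.png

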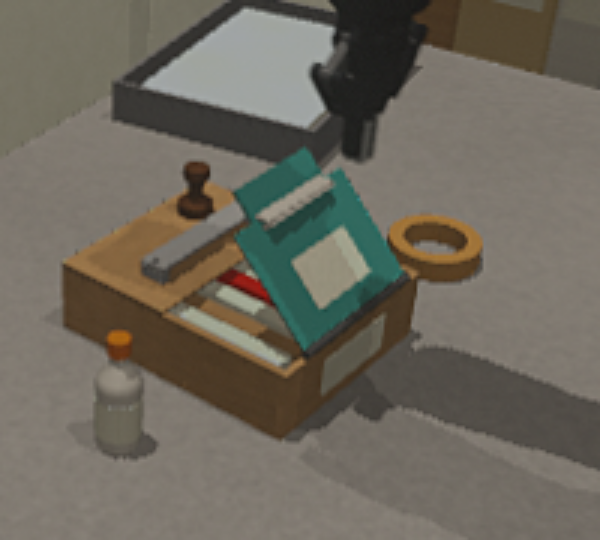

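View pics/wrist3.png

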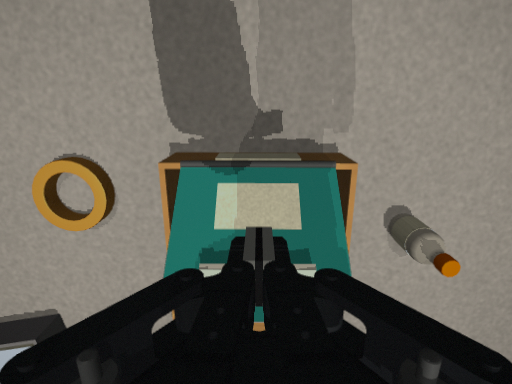

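The flap rests at about 0.85 rad, with the rib clear of the fingertips. Next I fold it with the tip about 75 mm from the hinge, hinge-side of the rib.

Request:
{"fn": "apply_moves", "kwargs": {"series": "0 0 0 0.03 0 0 0; 0 0 0 0.055 0 0.005 0; 0 0 0 0.076 0 0.014 0; 0 0 0 0.082 0 0.021 0; 0 0 0 0.088 0 0.028 0; 0 0 0 0.094 0 0.033 0; 0 0 0 0.1 0 0.037 0; 0 0 0 0.107 0 0.04 0; 0 0 0 0.113 0 0.043 0; 0 0 0 0.119 0 0.045 0; 0 0 0 0.125 0 0.046 0; 0 0 0 0.13 0 0.047 0"}}

```text
clock: 7.15
tcp_pos: [0.5331, -0.0928, 0.0778]
orientation: [0.068, 1.57, -0.068]
contact_force: [-1.8, 0.1, 2.6]
grip_width: 0.0001
```

Run:
```python
from h import *
o=get_obs();print(o['tcp_pos'],o['contact_force'])
a=grab_frame("side");b=grab_frame("wrist");cv2.imwrite("pics/wrist4.png",b)
cv2.imwrite("pics/side4.png",cv2.resize(a[90:270,230:430],None,fx=3,fy=3))
```

```text
[ 0.53313942 -0.09275075  0.07784782] [-1.76965058  0.14091941  2.57163325]
```

View pics/side4.png

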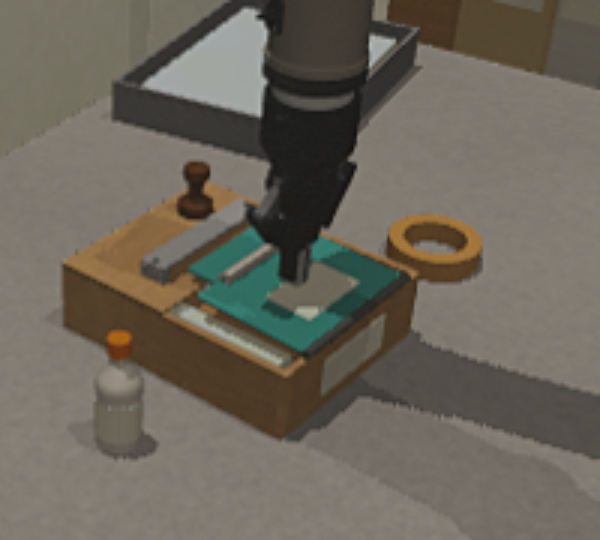

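View pics/wrist4.png

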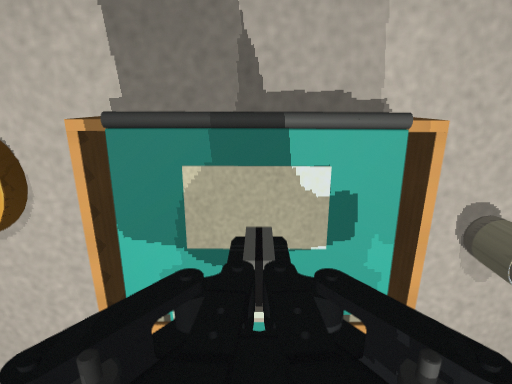

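The flap is nearly flat, with the tip at z = 0.078. I'll press it fully flat and hold while watching the force.

Request:
{"fn": "apply_moves", "kwargs": {"series": "0 0 0 0.002 0 0 0; 0 0 0 0.004 0 0 0; 0 0 0 0.004 0 0 0; 0 0 0 0.004 0 0 0"}}

```text
clock: 7.75
tcp_pos: [0.5334, -0.0928, 0.0746]
orientation: [0.068, 1.57, -0.068]
contact_force: [-2.1, -0.4, 5.4]
grip_width: 0.0
```

Request:
{"fn": "apply_moves", "kwargs": {"series": "0 0 0 0.001 0 0 0; 0 0 0 0.002 0 0 0; 0 0 0 0.002 0 0 0; 0 0 0 0.002 0 0 0"}}

```text
clock: 8.25
tcp_pos: [0.5342, -0.0928, 0.0745]
orientation: [0.068, 1.568, -0.069]
contact_force: [-6.2, 0.2, 21.3]
grip_width: 0.0002
```

Run:
```python
from h import *
o=get_obs();print(o['tcp_pos'],o['contact_force'])
a=grab_frame("side");s=grab_frame("scene")
cv2.imwrite("pics/side5.png",cv2.resize(a[150:250,240:390],None,fx=5,fy=5,interpolation=cv2.INTER_CUBIC))
cv2.imwrite("pics/scene5.png",cv2.resize(s[110:250,120:270],None,fx=4,fy=4,interpolation=cv2.INTER_CUBIC))
D=camera_info("side")
yaw=-.087;ex=np.array([np.cos(yaw),np.sin(yaw),0]);ey=np.array([-ex[1],ex[0],0]);H=np.array([.470,-.088,.073])
P=[H+.14*ex+.05*ey+[0,0,.002],H+.11*ex+.05*ey+[0,0,.002],H+.1*ex+.045*ey+[0,0,.002],H+.15*ex+.07*ey+[0,0,.013]]
print((proj(D,P)-[240,150])*5)
```

```text
[ 0.53420139 -0.09283738  0.07446511] [-6.24565896  0.20539753 21.34737186]
[[257.05718257 154.2624582 ]
 [303.4248989  175.8903003 ]
 [325.2129414  179.12683991]
 [217.87279388 145.02162568]]
```

View pics/side5.png

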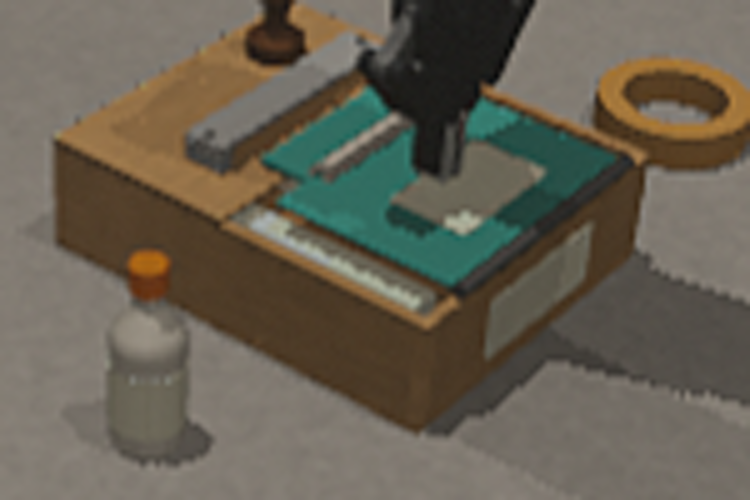

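View pics/scene5.png

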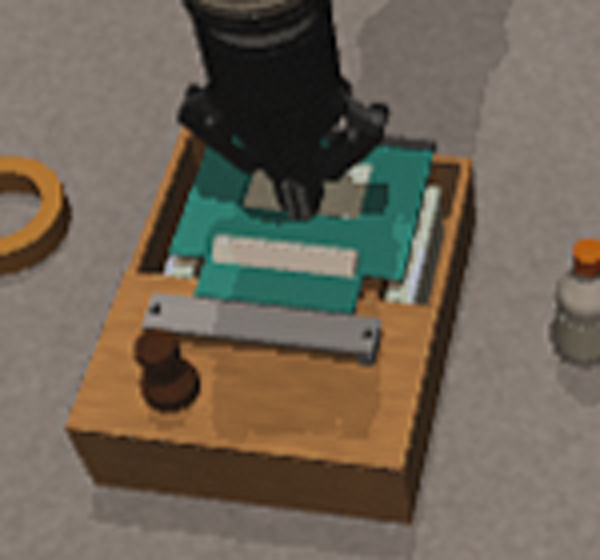

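The board is on its hard stop: z = 0.0745 at 21 N, so the flap is flat. The scene and side views show the tongue still short of the strap, so it isn't tucked. I ease the down-force and slide forward against the rib.

Request:
{"fn": "apply_moves", "kwargs": {"series": "0 0 0 -0.0015 0 0 0; 0 0 0 -0.0015 0 0.005 0; 0 0 0 -0.0015 0 0.01 0; 0 0 0 -0.0015 0 0.015 0; 0 0 0 -0.0015 0 0.02 0; 0 0 0 -0.0015 0 0.025 0; 0 0 0 -0.0015 0 0.03 0; 0 0 0 -0.0015 0 0.035 0; 0 0 0 -0.0015 0 0.035 0"}}

```text
clock: 9.48
tcp_pos: [0.5672, -0.0958, 0.0745]
orientation: [0.068, 1.572, -0.069]
contact_force: [-8.0, 0.3, 14.3]
grip_width: 0.0002
```

Run:
```python
from h import *
o=get_obs();print(o['tcp_pos'],o['contact_force'])
a=grab_frame("side");s=grab_frame("scene")
cv2.imwrite("pics/side6.png",cv2.resize(a[150:250,240:390],None,fx=5,fy=5,interpolation=cv2.INTER_CUBIC))
cv2.imwrite("pics/scene6.png",cv2.resize(s[110:250,120:270],None,fx=4,fy=4,interpolation=cv2.INTER_CUBIC))
```

```text
[ 0.56721269 -0.09581552  0.07447122] [-7.95521604  0.31047499 14.26507017]
```

View pics/side6.png

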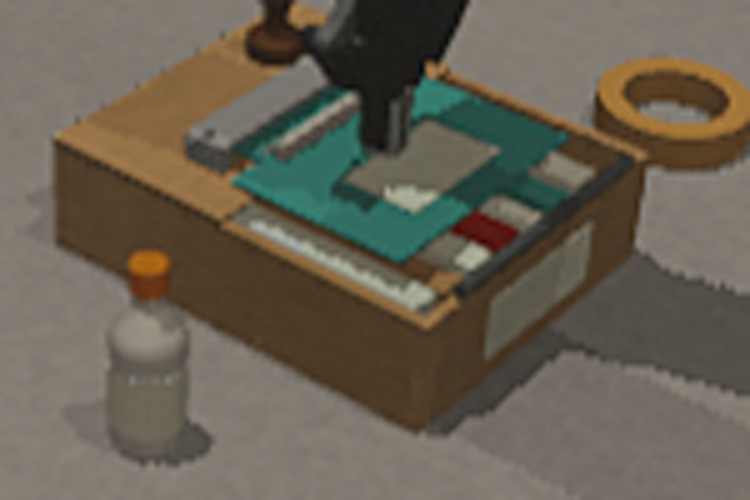

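View pics/scene6.png

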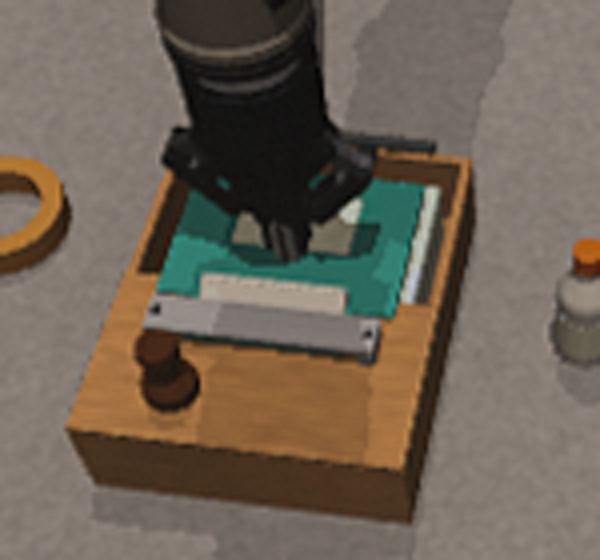

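Friction alone carried the flap most of the way: the tongue is already under the strap, and the rib lies ahead of the fingers. I ease the pressure slightly and slide on until the tips meet the rib and push it to the stop.

Request:
{"fn": "apply_moves", "kwargs": {"series": "0 0 0 -0.001 0 0.002 0; 0 0 0 -0.001 0 0.006 0; 0 0 0 -0.001 0 0.01 0; 0 0 0 -0.001 0 0.014 0; 0 0 0 -0.001 0 0.018 0; 0 0 0 -0.001 0 0.021 0; 0 0 0 -0.001 0 0.021 0"}}

```text
clock: 10.45
tcp_pos: [0.588, -0.0975, 0.0745]
orientation: [0.068, 1.573, -0.068]
contact_force: [-4.5, 0.9, 4.6]
grip_width: -0.0001
```

Run:
```python
from h import *
o=get_obs();print(o['tcp_pos'],o['contact_force'])
a=grab_frame("side");s=grab_frame("scene")
cv2.imwrite("pics/side7.png",cv2.resize(a[150:250,240:390],None,fx=5,fy=5,interpolation=cv2.INTER_CUBIC))
cv2.imwrite("pics/scene7.png",cv2.resize(s[110:250,120:270],None,fx=4,fy=4,interpolation=cv2.INTER_CUBIC))
```

```text
[ 0.58797482 -0.09748322  0.07447783] [-4.54988545  0.93940335  4.60038885]
```

View pics/side7.png

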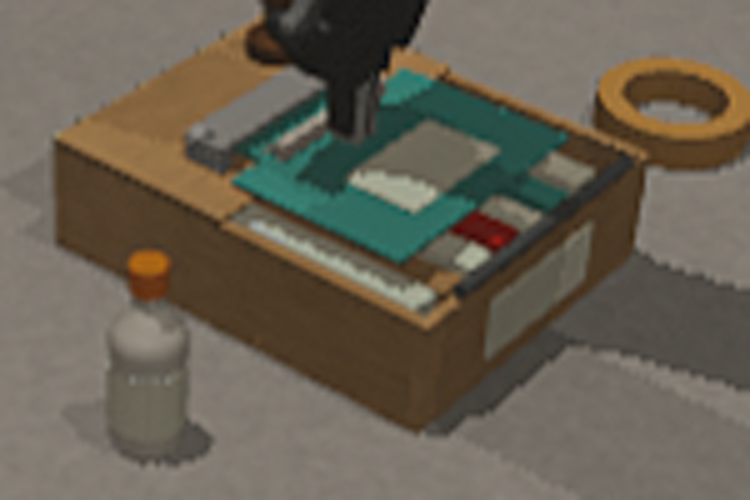

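View pics/scene7.png

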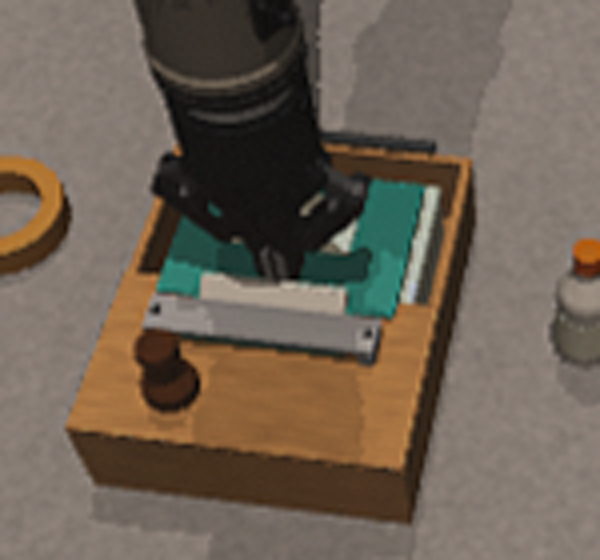

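The flap has not moved since the last view: the shoulder corner is still at (233,180). The tip is close to the rib, so I keep pushing while watching the force.

Request:
{"fn": "apply_moves", "kwargs": {"series": "0 0 0 0 0 0.002 0; 0 0 0 0 0 0.004 0; 0 0 0 0 0 0.006 0; 0 0 0 0 0 0.006 0"}}

```text
clock: 11.05
tcp_pos: [0.5882, -0.0975, 0.0744]
orientation: [0.068, 1.584, -0.069]
contact_force: [-22.8, 2.8, 22.1]
grip_width: 0.0001
```

Run:
```python
from h import *
o=get_obs();print(o['tcp_pos'],o['contact_force'])
a=grab_frame("side");b=grab_frame("wrist")
cv2.imwrite("pics/side8.png",cv2.resize(a[150:250,240:390],None,fx=5,fy=5,interpolation=cv2.INTER_CUBIC))
cv2.imwrite("pics/wrist8.png",b)
D=camera_info("side");f=lambda x,y:onz(D,((x+.5)/5+239.5,(y+.5)/5+149.5),.075)
print("tuck at frame7 vs 5:",np.linalg.norm(f(233,180)-f(278,197)), np.linalg.norm(f(405,262)-f(460,293)))
```

```text
[ 0.58817677 -0.09750909  0.0743669 ] [-22.77154596   2.79676364  22.11943093]
tuck at frame7 vs 5: 0.026607684440053948 0.03383019879209041
```

View pics/side8.png

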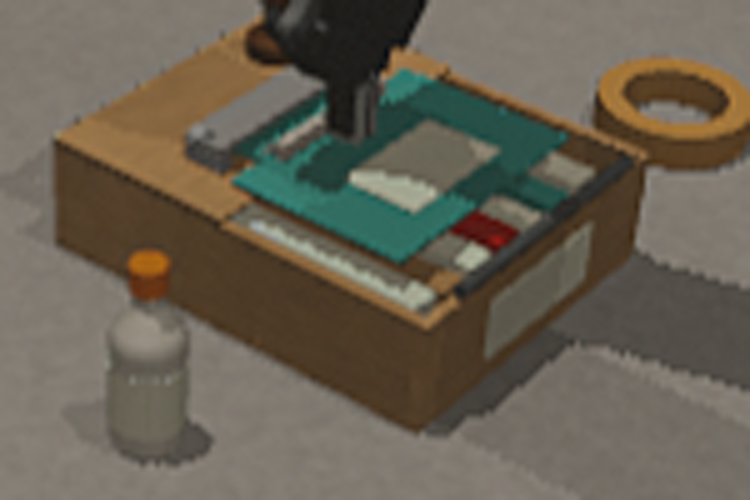

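View pics/wrist8.png

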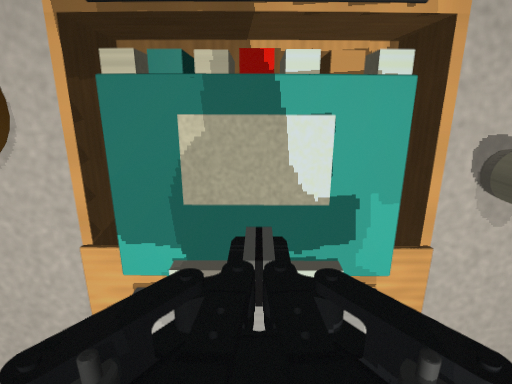

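The push is at 22.8 N with no further motion. The fingertip front is at own x of about +130 mm from the hinge, which is the rib's fully home position, so the tuck is about 0.030. I relax the forward force and lift straight up so nothing drags the flap back.

Request:
{"fn": "apply_moves", "kwargs": {"series": "0 0 0 -0.001 0 -0.004 0; 0 0 0 -0.002 0 -0.006 0; 0 0 0 -0.006 0 -0.0065 0; 0 0 0 -0.012 0 -0.007 0; 0 0 0 -0.025 0 -0.008 0; 0 0 0 -0.045 0 -0.01 0; 0 0 0 -0.07 0 -0.02 0; 0 0 0 -0.1 0 -0.04 0; 0 0 0 -0.13 0 -0.06 0; 0 0 0 -0.15 0 -0.09 0; 0 0 0 -0.17 0 -0.12 0; 0 0 0 -0.17 0 -0.12 0"}}

```text
clock: 12.65
tcp_pos: [0.476, -0.0879, 0.2483]
orientation: [0.067, 1.563, -0.069]
contact_force: [0.6, -0.7, 1.0]
grip_width: 0.0004
```

Run:
```python
from h import *
o=get_obs();print(o['clock'],o['tcp_pos'],o['contact_force'])
a=grab_frame("side");b=grab_frame("wrist");s=grab_frame("scene")
cv2.imwrite("pics/side9.png",cv2.resize(a[140:250,240:400],None,fx=5,fy=5,interpolation=cv2.INTER_CUBIC))
cv2.imwrite("pics/wrist9.png",b)
cv2.imwrite("pics/scene9.png",cv2.resize(s[80:250,90:290],None,fx=4,fy=4,interpolation=cv2.INTER_CUBIC))
```

```text
12.65 [ 0.47595334 -0.08789123  0.24826801] [ 0.62485232 -0.70086697  1.03317569]
```

View pics/side9.png

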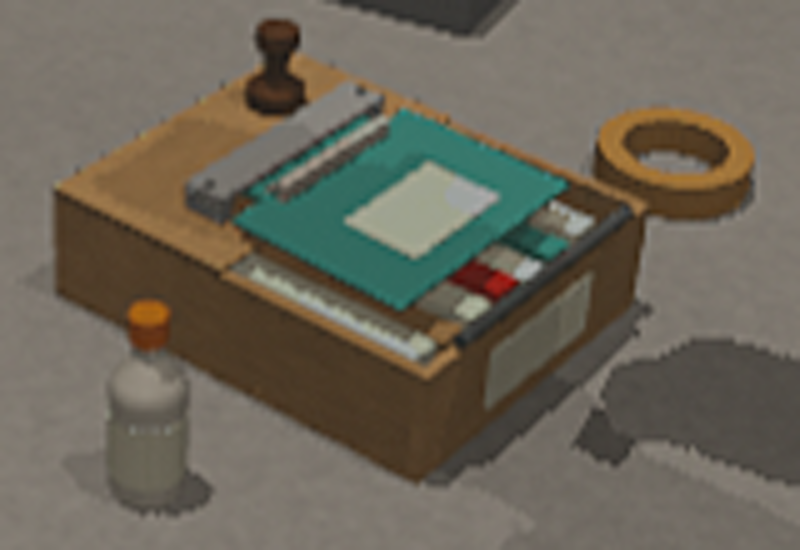

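View pics/wrist9.png

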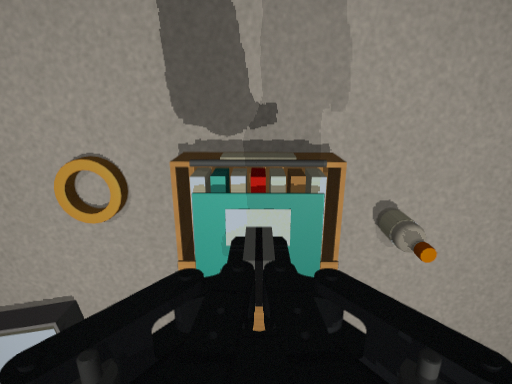

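View pics/scene9.png

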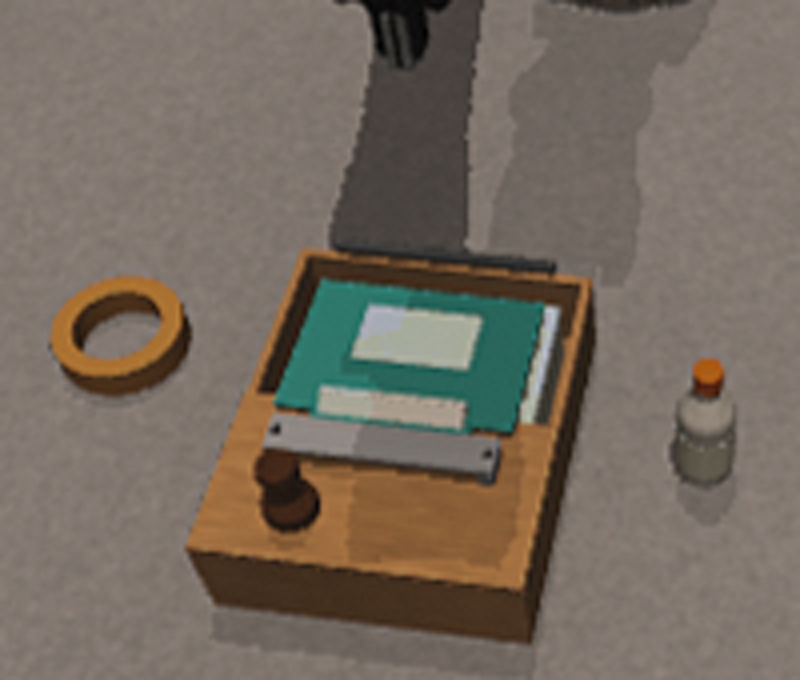

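The released flap stays flat with its tongue under the strap. The case corners, stamp, tape and glue are at the same pixels as at the start, and the fingers are clear. Handing in.

```bash
python3 -c "
from bench import hand_in
print(hand_in())"
```

```text
the job is handed in; nothing more can be done
None
```

The case is closed and the job handed in at about 13 s of the 45 s allowed; no verdict was reported.

**What I did**
- **Fold:** with the gripper shut, I folded the flap from about 1.77 rad, first near its edge and then from just hinge-side of the rib. At 21 N the board sat on its hard stop at z = 0.0745, so it was flat. The tongue was still short of the strap.
- **Slide:** I slid the flap forward with the tips pressing on it. Friction carried it most of the way under the lip before the tips reached the rib.
- **Finish:** I pushed against the rib until it stopped at 23 N, then lifted straight off.

**Last checks**
- **Flap:** released, it lies flat with its tongue under the strap.
- **Slide:** about 30 mm, from the fingertip position at the stop. Image corners gave 27 mm and 34 mm; they disagree with each other, but both are above the 22 mm needed.
- **Case, stamp, tape and glue:** all at the same place in the pictures as at the start.
- **Arm:** clear of everything, with contact force down to the sensor's noise.

The released hinge angle was judged only by eye from the pictures, not measured.

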